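# Coffee trays: put the sugar away, bring the coffee out

### The job

At the coffee counter's three slide-out trays, push the blue sugar tray that was left standing out fully home with your fingertips; then hook a fingertip behind the upturned lip of the red coffee tray and draw it all the way out to its stop. Leave the green tray shut, do not pinch or lift anything, and leave the honey jar upright in the red tray and everything else on the counter where it stands.

Things in the scene. Friction and masses are not known exactly. Their poses are not given: they have to be found in the camera images.
- coffee_tray (a joint): red coffee tray slide, in m: 0 is fully home, 0.130 is drawn out against its end stop; it stays where it is left and takes about 2 N to move. Starts home or up to 10 mm out
- coffee_lip (a point): centre of the top edge of the red coffee tray's upturned lip (front wall), mid-thickness. Its +x points into the unit (home), -x is the way the tray is drawn out, z up. Lip 6 mm thick, about 110 mm wide, top edge 60 mm above the table. Behind it lies an empty finger well 52 mm long (+x), 100 mm wide, its floor 38 mm below the lip's top, its side walls and rear divider 18 mm lower than the lip
- sugar_tray (a joint): blue sugar tray slide, in m: 0 is fully home, 0.130 is drawn out against its end stop; it stays where it is left and takes about 2 N to move. Starts standing out by 55 to 105 mm
- sugar_lip (a point): centre of the top edge of the blue sugar tray's upturned lip (front wall), mid-thickness. Its +x points into the unit (home), -x is the way the tray is drawn out, z up. Lip 6 mm thick, about 110 mm wide, top edge 60 mm above the table. Behind it lies an empty finger well 52 mm long (+x), 100 mm wide, its floor 38 mm below the lip's top, its side walls and rear divider 18 mm lower than the lip. White sugar packets stand behind the blue tray's well
- tea_tray (a joint): green tea tray slide, in m: 0 is fully home, 0.130 is drawn out against its end stop; it stays where it is left and takes about 2 N to move. Starts home and stays home
- tea_lip (a point): centre of the top edge of the green tea tray's upturned lip (front wall), mid-thickness. Its +x points into the unit (home), -x is the way the tray is drawn out, z up. Lip 6 mm thick, about 110 mm wide, top edge 60 mm above the table. Behind it lies an empty finger well 52 mm long (+x), 100 mm wide, its floor 38 mm below the lip's top, its side walls and rear divider 18 mm lower than the lip
- honey_mid (a point): middle of a small loose honey jar with brass cap, 38 mm wide, 42 mm high, standing in the red tray's compartment about 90 mm behind its lip (under the roof while the tray is home); it rides along with the tray
- coffee_unit: fixed grey sleeve with white roof that holds the red coffee tray: 185 deep (x), 126 wide (y), 66 mm high, on a 10 mm board; origin at the centre of its underside, opening to its -x (towards the robot). Roof edge 49 mm behind the inner face of a homed tray's lip. The three units stand in any order
- sugar_unit: fixed grey sleeve with white roof that holds the blue sugar tray: 185 deep (x), 126 wide (y), 66 mm high, on a 10 mm board; origin at the centre of its underside, opening to its -x (towards the robot). Roof edge 49 mm behind the inner face of a homed tray's lip. The three units stand in any order
- tea_unit: fixed grey sleeve with white roof that holds the green tea tray: 185 deep (x), 126 wide (y), 66 mm high, on a 10 mm board; origin at the centre of its underside, opening to its -x (towards the robot). Roof edge 49 mm behind the inner face of a homed tray's lip. The three units stand in any order
- mustard: bystander: yellow squeeze bottle with green cap, 64 mm wide, 190 mm high, origin at the centre of its underside
- pickles: bystander: green glass jar with white cap, 80 mm wide, 125 mm high, origin at the centre of its underside
- beets: bystander: amber glass jar with white cap, 76 mm wide, 85 mm high, origin at the centre of its underside
- cup: bystander: white cup, 80 mm wide, 65 mm high, origin at the centre of its underside
- mug: bystander: blue mug, 80 mm wide, 85 mm high, handle to its +y, origin at the centre of its underside
- plate: bystander: white side plate, 150 mm wide, 18 mm high, origin at the centre of its underside
- roof_cup: bystander: white cup, 72 mm wide, 55 mm high, standing near the middle of the tea unit's roof, origin at the centre of its underside

How it is judged (in metres and radians):
On the way, in this order (a step that is already met when the one before it is completed fails the run):
1. the blue sugar tray is fully home, the red one not yet drawn (value of joint sugar_tray below 0.008 m and value of joint coffee_tray below 0.03 m), for 0.2 s.
2. the red coffee tray is out at its stop (value of joint coffee_tray above 0.12 m), for 0.2 s.
At the end, for the whole second after the job is handed in: The red coffee tray is out by more than 120 of its 130 mm and at rest, the blue sugar tray and green tea tray are home within 8 mm, and the honey jar stands upright (within 0.2 rad) in its compartment of the red tray (value of joint coffee_tray above 0.12 m and value of joint each of sugar_tray, tea_tray below 0.008 m and velocity of joint coffee_tray between -0.01 and 0.01 m/s and x of honey_mid in the frame of coffee_lip between 0.06 and 0.125 m and z of honey_mid in the frame of coffee_lip below -0.005 m and angle between honey_mid's own z axis and vertical below 0.2 rad); the robot touches nothing.
It fails at once if the red tray is drawn before the blue one is home (value of joint coffee_tray above 0.03 m and value of joint sugar_tray above 0.012 m).
It fails at once if the green tray is opened (value of joint tea_tray above 0.012 m).
It fails at once if a tray's lip is pinched between the fingers (pressed on both faces at once: c0 is the outer, c1 the inner face) ((contact force between the fingers and coffee_tray_c0 above 1 N and contact force between the fingers and coffee_tray_c1 above 1 N) or (contact force between the fingers and sugar_tray_c0 above 1 N and contact force between the fingers and sugar_tray_c1 above 1 N)).
It fails at once if the honey jar is lifted out of the tray or tipped over (z of honey_mid in the frame of coffee_lip above 0.005 m or angle between honey_mid's own z axis and vertical above 0.6 rad).
It fails at once if a bystander is pushed more than 20 mm, lifted or tipped (distance of any of mustard, pickles, beets, cup, mug, plate, roof_cup from where it was at the start of the episode above 0.02 m or angle between any of mustard, pickles, beets, cup, mug, plate, roof_cup's own z axis and vertical above 0.3 rad).
It also fails if it takes over 51 s, if anything falls off the work surface, if the arm or the gripper's body presses on something with over 40 N, if the wrist force passes 120 N, or if a joint passes its speed limit or range.

### The arm

A 6-joint arm with a two-finger parallel gripper is mounted at the origin on the work surface. World frame = base frame: x ahead of the robot, y to its left, z up, the work surface at z = 0. Lengths are in m, angles in degrees, forces in N, time in s.
With the tool pointing down it reaches from about 0.375 to 0.9 m from the base axis. Payload 3.1 kg.
Tool frame: the origin (TCP) lies at the very end of the fingers, on their centre line; the grasp point (between the pads) lies 19 mm behind it; z points along the fingers, y is the line along which they close (so a half turn about z gives the same grasp; the last joint's range is limited). The gripper opens to 87 mm and grips with 3 to 60 N. Pads are 19 mm wide; open, the fingers measure 117 mm over their backs; the gripper's body (75 mm by 190 mm) begins 51 mm behind the grasp point.
Start: joints at [-76.347, 30.224, 82.088, -0, 67.689, -10.227], TCP at [0.253, -0.571, 0.223] pointing down, gripper open.
Joint ranges: [-176.69, 176.69], [-43.24, 126.21], [12.49, 139.97], [-82, 262], [0, 151.66], [-163.58, 163.58]. Speed limits (degrees/s): [159.86, 159.86, 180, 180, 180, 180].

### API

Orientations are given as a 3x3 rotation matrix whose columns are the frame's x, y, z axes.
In Python, from rig import bot gives the robot as it stands.
- The arm moves only by the tool move_arm, never from a script. Its argument "increments" is a list of rows, each an object with "xyz": the shift along the tool's x, y, z in mm, a list of three; "roll": the turn about the tool's z in rad; "grip": the opening in per cent of the stroke, from 0 (shut) to 100 (fully open). A call has 1 to 5 rows; each row shifts and turns the commanded pose from where the row before left it, along the tool's axes as they then stand; what a row does not reach is not made up. A row lasts 1/12 s, in which the tool goes at most 41.7 mm and 7.16 degrees, less where a joint would pass 70% of its speed; a pose out of reach is approached as far as the arm can. A call is refused whole if a number of a shift passes 41.7 or a number of a turn 0.125, either way. A call with a gripper value outside its range is refused whole. The fingers move at their own pace and stop on an object; the grip force is fixed at half the most. Time passes only in rows, so rows that do not move let the fingers close. It gives the time, the measured TCP pose, the force, the opening and the grip force at its end, in the units of the state.
- bot.read_state(): the state, without advancing time (a new reading comes with each control period).
- bot.capture(name): name is "scene" or "top" or "wrist"; returns (picture, depth): 400x640x3 uint8, red, green, blue; 400x640 float32, m along the optical axis (not along the pixel's ray), 0 where there is no reading.
- bot.camera_model(name): a dict with "intrinsics" (3x3 intrinsics, pixels), "rvec" (rotation vector, rad) and "tvec" (3), from world to camera coordinates, as OpenCV has them; the wrist camera has in their place "tool_from_camera" (4x4, takes a point from camera to tool coordinates, whose origin is the TCP and whose axes are the flange's). Camera axes: x right, y down, z forward; pixel columns grow to the right and rows downward; lengths in m; the calibration is good to about 2 mm. A picture is of the moment at which its call begins: read the wrist's pose just before it. camera_model takes no time and is no camera call.
- bot.hand_in(): hands the job in; it is judged then, once.
Trained networks look in the newest picture that a camera, given by its name, has taken for a name from the list of things; names that differ only in an ending like _2 or _b are one class to them, and where a whole thing is asked for, a point or a joint stands for the part that bears it (a point fixed in the world has none). Each returns a list of dicts, best first, with "conf" (0 to 1); they miss things now and then, are a little off and sometimes report something else, mostly with a low value. They report only what shows in the picture. A call takes as long as a camera call.
- bot.spot_in(label, camera): "at" ([x, y, z] in m, in the coordinates of the camera as it stood for that picture, good to about 4 mm: the middle of the surface that is visible of it).
- bot.trace(label, camera): "mask" (400x640 bool, what is visible of it).
The state is a dict: "time_s": time; "joint_positions": joint angles; "qvel": joint speeds; "tau": joint torques, N m; "position": TCP position; "tcp_rot": TCP orientation; "force": force on the tool from outside, world axes, zero at the start; "moment": the same for the moment, N m; "opening": opening from 0.0 (shut) to 1.0 (fully open); "grasp_force": force on a finger pad.
Only numpy, scipy, OpenCV 4.12 (cv2) and the standard library are available. Lean on these libraries where they do the work, as an engineer would, in place of code of your own. Each camera call takes 0.05 s, during which the arm holds its last target. There are 200 camera calls.

## Working session

There is one attempt and no reset: what is moved stays moved. The work goes in short steps, Python scripts to look and compute and a tool call to move; the robot and the scene stay as the last step left them, time stands still between calls to the robot, and variables do not carry over. Pictures are saved under pics/ and viewed, at most 10 in all, crops included, and the job is handed in when it is done.

Besides the shell and the picture viewer there is one more tool, called after "Emit:" as name([rows], argument=value, ...), one row to a line, values as JSON. move_arm: Moves the arm, as the interface text tells. Its arguments: {"type":"object","properties":{"increments":{"type":"array"}},"required":["increments"]}

```bash
mkdir -p pics; cat > h.py <<'E'
import numpy as np, cv2
from rig import bot
def w_from_c(name, p):
    m=bot.camera_model(name); R=cv2.Rodrigues(np.array(m["rvec"],float))[0]
    return (np.atleast_2d(p)-np.ravel(m["tvec"]))@R
def cloud(name, depth):
    K=np.array(bot.camera_model(name)["intrinsics"]); v,u=np.mgrid[:400,:640]
    p=np.stack([(u-K[0,2])/K[0,0]*depth,(v-K[1,2])/K[1,1]*depth,depth],-1)
    return w_from_c(name,p.reshape(-1,3)).reshape(400,640,3)
E
python3 - <<'E'
from h import *
s=bot.read_state(); print(s["time_s"],s["position"],np.round(s["tcp_rot"],3),s["opening"])
im={}
for c in("scene","top"):
    a,d=bot.capture(c); cv2.imwrite(f"pics/{c}0.png",a[:,:,::-1]); P=cloud(c,d); np.save(f"{c}.npy",P)
    for l in("coffee_lip","sugar_lip","tea_lip"):
        for r in bot.spot_in(l,c)[:1]: print(c,l,np.round(w_from_c(c,r["at"]),3),round(r["conf"],2))
        t=bot.trace(l,c)
        if t:
            q=P[t[0]["mask"]&(d>0)]; q=q[q[:,2]>.03]
            top=q[(q[:,2]>.054)&(q[:,2]<.068)]
            print(" mask",len(q),np.round(np.percentile(q,[2,50,98],axis=0),3).tolist(), len(top), np.round(np.percentile(top,[2,50,98],axis=0),3).tolist() if len(top) else"")
E
```

```text
0.0 [ 0.25286641 -0.5707861   0.22159305] [[ 0.914  0.405 -0.001]
 [ 0.405 -0.914  0.002]
 [ 0.    -0.002 -1.   ]] 1.0043982634863848
scene coffee_lip [[ 0.568 -0.023  0.038]] 0.77
 mask 353 [[0.553, -0.076, 0.031], [0.563, -0.023, 0.047], [0.609, 0.03, 0.073]] 112 [[0.553, -0.072, 0.054], [0.561, -0.022, 0.059], [0.568, 0.03, 0.062]]
scene sugar_lip [[0.553 0.122 0.043]] 0.86
 mask 1005 [[0.482, 0.068, 0.031], [0.562, 0.118, 0.048], [0.621, 0.182, 0.061]] 379 [[0.482, 0.082, 0.054], [0.569, 0.122, 0.057], [0.623, 0.172, 0.062]]
scene tea_lip [[ 0.555 -0.168  0.036]] 0.95
 mask 366 [[0.545, -0.219, 0.031], [0.552, -0.166, 0.047], [0.569, -0.115, 0.061]] 120 [[0.545, -0.215, 0.054], [0.55, -0.164, 0.059], [0.557, -0.116, 0.062]]
top coffee_lip [[ 0.592 -0.03   0.022]] 0.62
 mask 184 [[0.554, -0.078, 0.031], [0.566, -0.025, 0.047], [0.622, 0.029, 0.066]] 69 [[0.554, -0.071, 0.055], [0.562, -0.021, 0.061], [0.569, 0.028, 0.067]]
top sugar_lip [[0.561 0.124 0.021]] 0.78
 mask 623 [[0.485, 0.066, 0.031], [0.575, 0.122, 0.054], [0.627, 0.179, 0.065]] 319 [[0.483, 0.081, 0.054], [0.582, 0.122, 0.059], [0.626, 0.172, 0.065]]
top tea_lip [[ 0.577 -0.17   0.023]] 0.67
 mask 183 [[0.543, -0.223, 0.031], [0.555, -0.172, 0.046], [0.609, -0.116, 0.067]] 64 [[0.543, -0.216, 0.054], [0.551, -0.166, 0.061], [0.556, -0.116, 0.067]]
```

View pics/scene0.png

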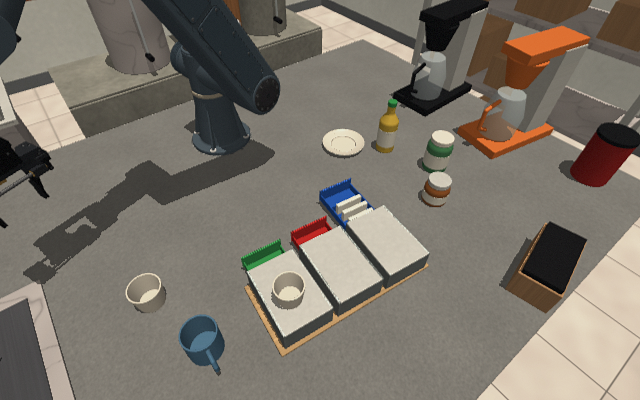

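View pics/top0.png

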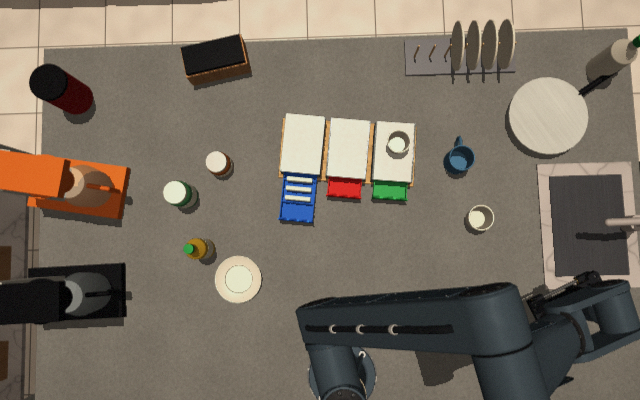

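```bash
python3 - <<'E'
import numpy as np
for c in("scene","top"):
    P=np.load(c+".npy").reshape(-1,3)
    P=P[(P[:,0]>.43)&(P[:,0]<.65)&(P[:,2]>.052)&(P[:,2]<.068)]
    for n,a,b,x0,x1 in(("tea",-.215,-.12,.52,.575),("cof",-.07,.03,.53,.585),("sug",.075,.175,.45,.51)):
        q=P[(P[:,1]>a)&(P[:,1]<b)&(P[:,0]>x0)&(P[:,0]<x1)]
        if len(q)<5: print(n,len(q)); continue
        f=np.polyfit(q[:,1],q[:,0],1)
        print(c,n,len(q),np.round(q.mean(0),4),"slope dx/dy",round(f[0],4),np.round(np.percentile(q[:,0],[5,95]),3),np.round([q[:,1].min(),q[:,1].max()],3))
    # roof slope & extents
    P=np.load(c+".npy").reshape(-1,3); r=P[(P[:,2]>.069)&(P[:,2]<.085)&(P[:,0]>.55)&(P[:,0]<.85)&(abs(P[:,1])<.3)]
    print("roof",len(r),np.round(np.percentile(r,[1,50,99],axis=0),3).tolist())
    o=P[(P[:,2]>.09)&(P[:,2]<.25)&(P[:,0]>.3)&(P[:,0]<.9)&(abs(P[:,1])<.45)]
    import cv2
    k=np.unique(np.c_[np.round(o[:,:2]/.04)*.04],axis=0,return_counts=True)
    print([(round(a,2),round(b,2),round(float(o[(abs(o[:,0]-a)<.02)&(abs(o[:,1]-b)<.02),2].max()),2)) for (a,b),n in zip(*k) if n>15])
E
```

```text
scene tea 134 [ 0.5503 -0.1679  0.058 ] slope dx/dy 0.1028 [0.545 0.556] [-0.215 -0.12 ]
scene cof 121 [ 0.5614 -0.0208  0.0581] slope dx/dy 0.1214 [0.555 0.568] [-0.07  0.03]
scene sug 98 [0.489  0.1255 0.058 ] slope dx/dy 0.1347 [0.481 0.496] [0.079 0.174]
roof 9881 [[0.606, -0.243, 0.071], [0.721, -0.05, 0.076], [0.815, 0.163, 0.081]]
[(np.float64(0.4), np.float64(0.4), 0.19), (np.float64(0.4), np.float64(0.44), 0.19), (np.float64(0.44), np.float64(0.4), 0.19), (np.float64(0.44), np.float64(0.44), 0.19), (np.float64(0.68), np.float64(-0.2), 0.13), (np.float64(0.68), np.float64(-0.16), 0.13), (np.float64(0.72), np.float64(-0.24), 0.13), (np.float64(0.72), np.float64(-0.2), 0.13), (np.float64(0.72), np.float64(-0.16), 0.13), (np.float64(0.76), np.float64(-0.2), 0.13), (np.float64(0.76), np.float64(-0.16), 0.13)]
top tea 63 [ 0.5501 -0.1678  0.0603] slope dx/dy 0.0996 [0.544 0.555] [-0.214 -0.121]
top cof 69 [ 0.5615 -0.0193  0.0607] slope dx/dy 0.126 [0.554 0.569] [-0.068  0.029]
top sug 65 [0.4891 0.1265 0.0605] slope dx/dy 0.1218 [0.483 0.495] [0.078 0.175]
roof 6651 [[0.607, -0.243, 0.07], [0.707, -0.033, 0.077], [0.813, 0.163, 0.084]]
[(np.float64(0.4), np.float64(0.4), 0.2), (np.float64(0.4), np.float64(0.44), 0.2), (np.float64(0.44), np.float64(0.4), 0.14), (np.float64(0.44), np.float64(0.44), 0.19), (np.float64(0.68), np.float64(-0.2), 0.14), (np.float64(0.68), np.float64(-0.16), 0.14), (np.float64(0.72), np.float64(-0.24), 0.13), (np.float64(0.72), np.float64(-0.2), 0.13), (np.float64(0.72), np.float64(-0.16), 0.14), (np.float64(0.76), np.float64(-0.2), 0.14)]
```

The scene picture shows the green, red and blue tray fronts at about (263,257), (310,232) and (340,190). The blue tray stands well out with sugar packets behind its well, and the white cup stands on the tea roof at (289,290). The top picture agrees. The slopes put the unit's +x at about -6.8° yaw, and the lip heights come out near 60 mm as they should. I'll turn the tool to the unit's axes and shut the fingers.

Emit:
move_arm([
  {"xyz": [0, 0, 0], "roll": 0.107, "grip": 0},
  {"xyz": [0, 0, 0], "roll": 0.107, "grip": 0},
  {"xyz": [0, 0, 0], "roll": 0.107, "grip": 0},
  {"xyz": [0, 0, 0], "roll": 0.107, "grip": 0},
  {"xyz": [0, 0, 0], "roll": 0.107, "grip": 0},
])

```text
time_s: 1.12
position: [0.253, -0.5715, 0.2226]
tcp_rot: [[0.992, -0.123, -0.0], [-0.123, -0.992, -0.0], [-0.0, 0.0, -1.0]]
force: [-0.3, 0.1, 0.5]
opening: 0.708
grasp_force: 0.0
```

```bash
cat >> h.py <<'E'
def to(*pts):
    s=bot.read_state(); R=np.array(s["tcp_rot"]); p=np.array(s["position"])
    print("t",round(s["time_s"],2),"tcp",np.round(p,4),"yaw",round(float(np.degrees(np.arctan2(R[1,0],R[0,0]))),2),"tilt",np.round(R[2],3),"F",np.round(s["force"],1),"q",np.round(s["joint_positions"],0),"op",round(s["opening"],2))
    for q in pts:
        print("-> tool mm",np.round(R.T@(np.array(q)-p)*1000,1)); p=np.array(q)
E
python3 - <<'E'
from h import *
P=np.load("top.npy").reshape(-1,3); Q=np.load("scene.npy").reshape(-1,3)
# roof front edges per unit, in rotated frame
a=np.radians(-6.8); X=np.array([np.cos(a),np.sin(a)]); Y=np.array([-X[1],X[0]])
for P_ in(P,Q):
  r=P_[(P_[:,2]>.070)&(P_[:,2]<.083)&(P_[:,0]>.55)&(P_[:,0]<.85)&(abs(P_[:,1])<.3)]
  for n,l in(("tea",(.5502,-.168)),("cof",(.5615,-.021)),("sug",(.489,.1255))):
    d=r[:,:2]-np.array(l); u=d@X; v=d@Y; k=(abs(v)<.045)&(u<.25)
    e=[(b,u[k&(abs(v-b)<.008)].min()) for b in np.arange(-.04,.041,.01)]
    print(n,"roof edge u",np.round([x[1] for x in e],3))
to((.42,-.30,.22),(.45,.131,.20),(.45,.131,.036))
E
```

```text
tea roof edge u [0.052 0.052 0.053 0.053 0.052 0.053 0.053 0.052 0.051]
cof roof edge u [0.058 0.057 0.056 0.056 0.057 0.057 0.056 0.058 0.057]
sug roof edge u [0.148 0.147 0.147 0.148 0.147 0.147 0.147 0.147 0.147]
tea roof edge u [0.051 0.051 0.052 0.05  0.05  0.049 0.05  0.05  0.05 ]
cof roof edge u [0.054 0.054 0.055 0.056 0.054 0.054 0.056 0.053 0.053]
sug roof edge u [0.147 0.146 0.146 0.145 0.145 0.147 0.147 0.146 0.147]
t 1.12 tcp [ 0.253  -0.5715  0.2226] yaw -7.07 tilt [-0.  0. -1.] F [-0.3  0.1  0.5] q [-76.  30.  82.  -0.  68.  21.] op 0.71
-> tool mm [ 132.3 -290.     2.6]
-> tool mm [ -23.3 -431.4   20. ]
-> tool mm [  0.  -0. 164.]
```

The roof edges back this up: blue is about 95 mm out, red about 4 mm out, green home. Now across, high.

Emit:
move_arm([
  {"xyz": [18.9, -41.4, 0], "roll": 0, "grip": 0},
  {"xyz": [18.9, -41.4, 0], "roll": 0, "grip": 0},
  {"xyz": [18.9, -41.4, 0], "roll": 0, "grip": 0},
  {"xyz": [18.9, -41.4, 0], "roll": 0, "grip": 0},
  {"xyz": [18.9, -41.4, 0], "roll": 0, "grip": 0},
])

```text
time_s: 1.53
position: [0.3619, -0.3919, 0.2227]
tcp_rot: [[0.993, -0.119, 0.0], [-0.119, -0.993, -0.0], [0.0, 0.0, -1.0]]
force: [0.7, -0.3, -0.3]
opening: 0.325
grasp_force: 0.0
```

Emit:
move_arm([
  {"xyz": [18.9, -41.4, 0], "roll": 0, "grip": 0},
  {"xyz": [18.9, -41.4, 0], "roll": 0, "grip": 0},
  {"xyz": [0, -41.4, 0], "roll": 0, "grip": 0},
  {"xyz": [0, -41.4, 0], "roll": 0, "grip": 0},
  {"xyz": [0, -41.4, 0], "roll": 0, "grip": 0},
])

```text
time_s: 1.95
position: [0.4195, -0.1971, 0.2227]
tcp_rot: [[0.993, -0.118, 0.001], [-0.118, -0.993, -0.0], [0.001, 0.0, -1.0]]
force: [1.0, -0.0, -0.6]
opening: 0.02
grasp_force: 0.0
```

Emit:
move_arm([
  {"xyz": [0, -41.4, 0], "roll": 0, "grip": 0},
  {"xyz": [0, -41.4, 0], "roll": 0, "grip": 0},
  {"xyz": [0, -41.4, 0], "roll": 0, "grip": 0},
  {"xyz": [0, -41.4, 0], "roll": 0, "grip": 0},
  {"xyz": [0, -41.4, 0], "roll": 0, "grip": 0},
])

```text
time_s: 2.37
position: [0.4437, 0.0085, 0.2229]
tcp_rot: [[0.993, -0.118, 0.001], [-0.118, -0.993, -0.0], [0.001, 0.0, -1.0]]
force: [1.5, -0.4, -0.3]
opening: 0.005
grasp_force: 0.0
```

```bash
python3 -c "
from h import *
to((.445,.131,.19),(.445,.131,.036))"
```

```text
t 2.37 tcp [0.4437 0.0085 0.2229] yaw -6.79 tilt [ 0.001  0.    -1.   ] F [ 1.5 -0.4 -0.3] q [-13.  16. 107.   0.  57.  83.] op 0.01
-> tool mm [ -13.2 -121.8   32.9]
-> tool mm [ -0.2  -0.  154. ]
```

Emit:
move_arm([
  {"xyz": [-5, -35, 10], "roll": 0, "grip": 0},
  {"xyz": [-5, -35, 10], "roll": 0, "grip": 0},
  {"xyz": [0, -30, 10], "roll": 0, "grip": 0},
  {"xyz": [0, 0, 0], "roll": 0, "grip": 0},
  {"xyz": [0, 0, 0], "roll": 0, "grip": 0},
])

```text
time_s: 2.78
position: [0.4451, 0.1084, 0.1923]
tcp_rot: [[0.993, -0.114, -0.001], [-0.114, -0.993, -0.0], [-0.001, 0.0, -1.0]]
force: [0.7, -0.9, -0.0]
opening: 0.007
grasp_force: 0.0
```

```bash
python3 -c "
from h import *
to((.445,.131,.036))"
```

```text
t 2.78 tcp [0.4451 0.1084 0.1923] yaw -6.54 tilt [-0.001  0.    -1.   ] F [ 0.7 -0.9 -0. ] q [ -0.  20. 107.  -0.  53.  96.] op 0.01
-> tool mm [ -2.6 -22.5 156.3]
```

Emit:
move_arm([
  {"xyz": [-1, -11, 30], "roll": 0, "grip": 0},
  {"xyz": [-1, -11, 35], "roll": 0, "grip": 0},
  {"xyz": [0, 0, 35], "roll": 0, "grip": 0},
  {"xyz": [0, 0, 30], "roll": 0, "grip": 0},
  {"xyz": [0, 0, 15], "roll": 0, "grip": 0},
])

```text
time_s: 3.2
position: [0.4454, 0.1277, 0.0452]
tcp_rot: [[0.993, -0.119, -0.003], [-0.119, -0.993, -0.0], [-0.003, 0.001, -1.0]]
force: [-1.7, -0.4, 1.0]
opening: 0.007
grasp_force: 0.0
```

Emit:
move_arm([
  {"xyz": [0, 0, 8], "roll": 0, "grip": 0},
  {"xyz": [0, 0, 0], "roll": 0, "grip": 0},
  {"xyz": [0, 0, 0], "roll": 0, "grip": 0},
])

```text
time_s: 3.45
position: [0.447, 0.1283, 0.04]
tcp_rot: [[0.993, -0.119, 0.001], [-0.119, -0.993, -0.0], [0.001, -0.0, -1.0]]
force: [1.2, 0.2, 0.2]
opening: 0.004
grasp_force: 0.0
```

```bash
python3 -c "
from h import *
a,d=bot.capture('scene'); cv2.imwrite('pics/s1.png',cv2.resize(a[150:310,210:460,::-1],None,fx=3,fy=3))
to((.489,.1255,.036))"
```

```text
t 3.5 tcp [0.4473 0.1285 0.0405] yaw -6.84 tilt [ 0.002 -0.    -1.   ] F [-0.7  1.2  0.2] q [  2.  37. 113.  -0.  30.  99.] op 0.0
-> tool mm [41.8 -1.9  4.6]
```

View pics/s1.png

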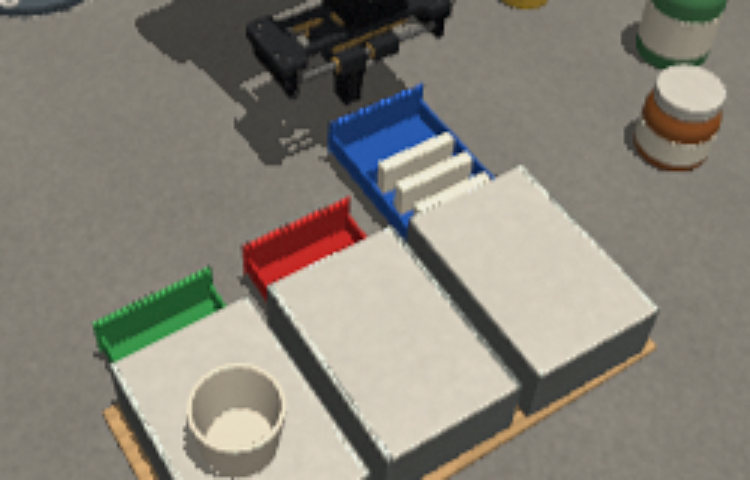

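The picture shows the shut fingers at about (350,80), facing the middle of the blue lip at (375,110). I'll push now.

Emit:
move_arm([
  {"xyz": [12, 0, 0], "roll": 0, "grip": 0},
  {"xyz": [10, 0, 0], "roll": 0, "grip": 0},
  {"xyz": [8, 0, 0], "roll": 0, "grip": 0},
  {"xyz": [10, 0, 0], "roll": 0, "grip": 0},
  {"xyz": [10, 0, 0], "roll": 0, "grip": 0},
])

```text
time_s: 3.92
position: [0.496, 0.1232, 0.0402]
tcp_rot: [[0.993, -0.118, -0.001], [-0.118, -0.993, -0.0], [-0.001, 0.0, -1.0]]
force: [-2.1, 0.1, 1.9]
opening: 0.006
grasp_force: 1.0
```

Emit:
move_arm([
  {"xyz": [10, 0, 0], "roll": 0, "grip": 0},
  {"xyz": [10, 0, 0], "roll": 0, "grip": 0},
  {"xyz": [10, 0, 0], "roll": 0, "grip": 0},
  {"xyz": [10, 0, 0], "roll": 0, "grip": 0},
  {"xyz": [10, 0, 0], "roll": 0, "grip": 0},
])

```text
time_s: 4.33
position: [0.5463, 0.1172, 0.0394]
tcp_rot: [[0.993, -0.118, -0.0], [-0.118, -0.993, -0.0], [-0.0, 0.0, -1.0]]
force: [-2.1, -0.8, 1.8]
opening: 0.005
grasp_force: 1.0
```

Emit:
move_arm([
  {"xyz": [6, 0, 0], "roll": 0, "grip": 0},
  {"xyz": [5, 0, 0], "roll": 0, "grip": 0},
  {"xyz": [2, 0, 0], "roll": 0, "grip": 0},
  {"xyz": [0, 0, 0], "roll": 0, "grip": 0},
  {"xyz": [0, 0, 0], "roll": 0, "grip": 0},
])

```text
time_s: 4.75
position: [0.5589, 0.116, 0.0396]
tcp_rot: [[0.993, -0.118, 0.001], [-0.118, -0.993, 0.0], [0.001, -0.0, -1.0]]
force: [-0.1, 0.6, 0.5]
opening: 0.004
grasp_force: 0.0
```

```bash
python3 -c "
from h import *
to()"
```

```text
t 4.75 tcp [0.5589 0.116  0.0396] yaw -6.77 tilt [ 0.001 -0.    -1.   ] F [-0.1  0.6  0.5] q [ 1. 41. 98.  0. 41. 97.] op 0.0
```

Emit:
move_arm([
  {"xyz": [4, 0, 0], "roll": 0, "grip": 0},
  {"xyz": [4, 0, 0], "roll": 0, "grip": 0},
  {"xyz": [2, 0, 0], "roll": 0, "grip": 0},
  {"xyz": [0, 0, 0], "roll": 0, "grip": 0},
])

```text
time_s: 5.08
position: [0.5687, 0.1147, 0.0395]
tcp_rot: [[0.993, -0.118, 0.0], [-0.118, -0.993, 0.0], [0.0, -0.0, -1.0]]
force: [-0.6, 0.5, -0.8]
opening: 0.008
grasp_force: 0.4
```

Emit:
move_arm([
  {"xyz": [2, 0, 0], "roll": 0, "grip": 0},
  {"xyz": [2, 0, 0], "roll": 0, "grip": 0},
  {"xyz": [0, 0, 0], "roll": 0, "grip": 0},
])

```text
time_s: 5.33
position: [0.5687, 0.1146, 0.0393]
tcp_rot: [[0.993, -0.118, -0.008], [-0.118, -0.993, 0.0], [-0.008, 0.0, -1.0]]
force: [-6.7, 1.9, 4.3]
opening: 0.005
grasp_force: 3.3
```

```bash
python3 -c "
from h import *
a,d=bot.capture('scene'); P=cloud('scene',d).reshape(-1,3)
q=P[(P[:,1]>.06)&(P[:,1]<.17)&(P[:,2]>.052)&(P[:,2]<.066)&(P[:,0]>.565)&(P[:,0]<.6)]
X=np.array([.993,-.118]);Y=np.array([.118,.993])
v=(q[:,:2]-[.489,.1255])@Y; u=(q[:,:2]-[.489,.1255])@X
for b in (-.045,-.035,-.025,.025,.035,.045):
  k=abs(v-b)<.006; print(b,k.sum(),np.round(np.median(u[k]),4) if k.any() else '')
to()"
```

```text
-0.045 12 0.0944
-0.035 14 0.0955
-0.025 13 0.0955
0.025 12 0.096
0.035 13 0.096
0.045 13 0.0955
t 5.38 tcp [0.5687 0.1146 0.0393] yaw -6.77 tilt [-0.007  0.    -1.   ] F [-5.9  1.2  4.8] q [ 0. 42. 96.  0. 43. 97.] op 0.01
```

The force rose at the stop and the lip travelled 95.5 mm, so the blue tray is home. I'll back off, rise, and cross to the red well.

Emit:
move_arm([
  {"xyz": [-12, 0, 0], "roll": 0, "grip": 0},
  {"xyz": [-20, 0, 0], "roll": 0, "grip": 0},
  {"xyz": [0, 0, -30], "roll": 0, "grip": 0},
  {"xyz": [0, 0, -35], "roll": 0, "grip": 0},
  {"xyz": [0, 0, -35], "roll": 0, "grip": 0},
])

```text
time_s: 5.8
position: [0.5404, 0.1179, 0.1402]
tcp_rot: [[0.993, -0.118, -0.0], [-0.118, -0.993, -0.0], [-0.0, 0.0, -1.0]]
force: [0.7, 0.2, 0.4]
opening: 0.003
grasp_force: 0.0
```

Emit:
move_arm([
  {"xyz": [0, 30, 0], "roll": 0, "grip": 0},
  {"xyz": [10, 35, 0], "roll": 0, "grip": 0},
  {"xyz": [10, 35, 0], "roll": 0, "grip": 0},
  {"xyz": [10, 20, 0], "roll": 0, "grip": 0},
  {"xyz": [0, 0, 0], "roll": 0, "grip": 0},
])

```text
time_s: 6.22
position: [0.5598, -0.0096, 0.1405]
tcp_rot: [[0.992, -0.122, 0.007], [-0.122, -0.992, -0.003], [0.007, 0.002, -1.0]]
force: [0.4, 0.0, -0.0]
opening: 0.003
grasp_force: 0.0
```

Emit:
move_arm([
  {"xyz": [0, 0, 0], "roll": 0, "grip": 0},
  {"xyz": [0, 0, 0], "roll": 0, "grip": 0},
])

```text
time_s: 6.38
position: [0.5561, -0.0045, 0.1395]
tcp_rot: [[0.993, -0.118, 0.0], [-0.118, -0.993, 0.0], [0.0, -0.0, -1.0]]
force: [0.1, -0.3, 0.3]
opening: 0.003
grasp_force: 0.0
```

```bash
python3 -c "
from h import *
for c in('scene','top'):
  a,d=bot.capture(c); P=cloud(c,d).reshape(-1,3)
  X=np.array([.993,-.118]);Y=np.array([.118,.993])
  for n,l in(('tea',(.5502,-.168)),('cof',(.5615,-.021)),('sug',(.5838,.1142))):
    e=(P[:,:2]-l); k=(abs(e@X)<.015)&(abs(e@Y)<.05)&(P[:,2]>.052)&(P[:,2]<.068); print(c,n,k.sum(),np.round(np.median(e[k]@X),4), np.round([ (e[k]@Y).min(),(e[k]@Y).max()],3))
to((.587,-.024,.13),(.587,-.024,.032))"
```

```text
scene tea 139 0.0007 [-0.05  0.05]
scene cof 119 0.0004 [-0.05   0.049]
scene sug 106 -0.0003 [-0.049  0.05 ]
top tea 68 -0.0002 [-0.05   0.047]
top cof 1 -0.0027 [-0.032 -0.032]
top sug 36 -0.0005 [-0.011  0.049]
t 6.48 tcp [ 0.5557 -0.0036  0.1394] yaw -6.7 tilt [-0. -0. -1.] F [-0.8  0.5 -0.4] q [-12.  31.  97.   0.  52.  85.] op 0.01
-> tool mm [33.5 16.6  9.4]
-> tool mm [ 0.  0. 98.]
```

The red and green trays haven't moved and blue is home.

Emit:
move_arm([
  {"xyz": [17, 9, 0], "roll": 0, "grip": 0},
  {"xyz": [17, 8, 0], "roll": 0, "grip": 0},
  {"xyz": [0, 0, 15], "roll": 0, "grip": 0},
  {"xyz": [0, 0, 15], "roll": 0, "grip": 0},
  {"xyz": [0, 0, 0], "roll": 0, "grip": 0},
])

```text
time_s: 6.9
position: [0.5857, -0.024, 0.107]
tcp_rot: [[0.993, -0.116, -0.006], [-0.116, -0.993, 0.001], [-0.006, -0.001, -1.0]]
force: [0.1, 0.3, -0.1]
opening: 0.002
grasp_force: 0.0
```

```bash
python3 -c "
from h import *
to((.587,-.024,.032))"
```

```text
t 6.9 tcp [ 0.5857 -0.024   0.107 ] yaw -6.68 tilt [-0.006 -0.001 -1.   ] F [ 0.1  0.3 -0.1] q [-13.  36.  93.   0.  51.  83.] op 0.0
-> tool mm [ 1.7 -0.1 75. ]
```

Emit:
move_arm([
  {"xyz": [1, 0, 15], "roll": 0, "grip": 0},
  {"xyz": [0, 0, 15], "roll": 0, "grip": 0},
  {"xyz": [0, 0, 10], "roll": 0, "grip": 0},
  {"xyz": [0, 0, 0], "roll": 0, "grip": 0},
])

```text
time_s: 7.23
position: [0.5871, -0.0245, 0.0679]
tcp_rot: [[0.993, -0.117, -0.004], [-0.117, -0.993, 0.001], [-0.004, -0.001, -1.0]]
force: [-0.1, 0.7, -0.5]
opening: 0.005
grasp_force: 0.0
```

```bash
python3 -c "
from h import *
a,d=bot.capture('scene'); cv2.imwrite('pics/s2.png',cv2.resize(a[180:310,230:430,::-1],None,fx=4,fy=4))
to((.587,-.024,.032))"
```

```text
t 7.28 tcp [ 0.5879 -0.0248  0.0689] yaw -6.71 tilt [-0.002 -0.    -1.   ] F [ 0.5  1.4 -0.2] q [-13.  40.  94.   0.  46.  83.] op 0.0
-> tool mm [-0.9 -0.7 36.9]
```

View pics/s2.png

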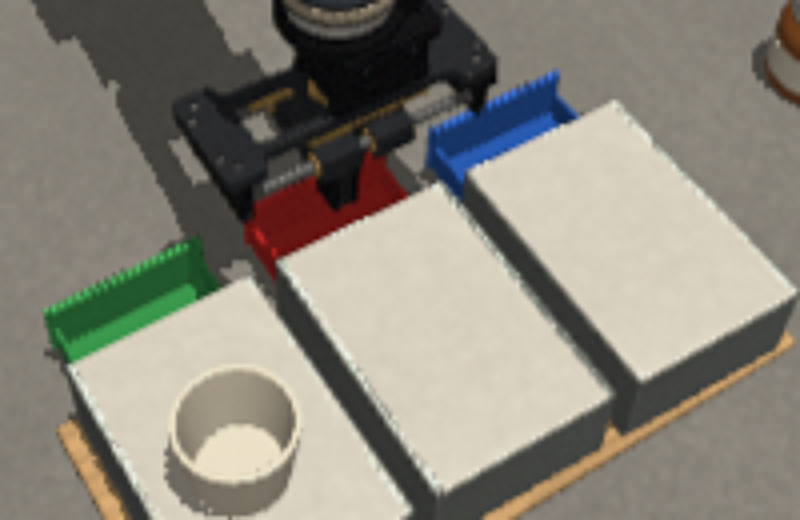

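The picture shows the shut fingers at about (340,195), over the red well between the lip and the roof edge, with the body above everything. Going down, in steps.

Emit:
move_arm([
  {"xyz": [0, 0, 12], "roll": 0, "grip": 0},
  {"xyz": [0, 0, 12], "roll": 0, "grip": 0},
  {"xyz": [0, 0, 10], "roll": 0, "grip": 0},
  {"xyz": [0, 0, 0], "roll": 0, "grip": 0},
])

```text
time_s: 7.62
position: [0.5872, -0.0254, 0.0333]
tcp_rot: [[0.993, -0.118, -0.004], [-0.118, -0.993, 0.001], [-0.004, -0.0, -1.0]]
force: [-0.1, 0.1, -1.2]
opening: 0.006
grasp_force: 0.0
```

```bash
python3 -c "
from h import *
to()"
```

```text
t 7.62 tcp [ 0.5872 -0.0254  0.0333] yaw -6.78 tilt [-0.004 -0.    -1.   ] F [-0.1  0.1 -1.2] q [-13.  43.  95.  -0.  42.  83.] op 0.01
```

Emit:
move_arm([
  {"xyz": [-5, 0, 0], "roll": 0, "grip": 0},
  {"xyz": [-4, 0, 0], "roll": 0, "grip": 0},
  {"xyz": [-3, 0, 0], "roll": 0, "grip": 0},
  {"xyz": [-3, 0, 0], "roll": 0, "grip": 0},
  {"xyz": [-4, 0, 0], "roll": 0, "grip": 0},
])

```text
time_s: 8.03
position: [0.5711, -0.0237, 0.0362]
tcp_rot: [[0.993, -0.118, 0.003], [-0.118, -0.993, -0.001], [0.003, 0.0, -1.0]]
force: [1.9, 0.5, -1.1]
opening: 0.007
grasp_force: 0.9
```

Emit:
move_arm([
  {"xyz": [-5, 0, 0], "roll": 0, "grip": 0},
  {"xyz": [-5, 0, 0], "roll": 0, "grip": 0},
  {"xyz": [-6, 0, 0], "roll": 0, "grip": 0},
  {"xyz": [-6, 0, 0], "roll": 0, "grip": 0},
  {"xyz": [-6, 0, 0], "roll": 0, "grip": 0},
])

```text
time_s: 8.45
position: [0.5418, -0.0202, 0.0358]
tcp_rot: [[0.993, -0.118, 0.001], [-0.118, -0.993, -0.0], [0.001, 0.0, -1.0]]
force: [1.6, -0.6, 1.8]
opening: 0.007
grasp_force: 0.9
```

Emit:
move_arm([
  {"xyz": [-6, 0, 0], "roll": 0, "grip": 0},
  {"xyz": [-6, 0, 0], "roll": 0, "grip": 0},
  {"xyz": [-6, 0, 0], "roll": 0, "grip": 0},
  {"xyz": [-6, 0, 0], "roll": 0, "grip": 0},
  {"xyz": [-6, 0, 0], "roll": 0, "grip": 0},
])

```text
time_s: 8.87
position: [0.5118, -0.0166, 0.0356]
tcp_rot: [[0.993, -0.118, 0.0], [-0.118, -0.993, -0.0], [0.0, 0.0, -1.0]]
force: [1.9, 0.2, 1.6]
opening: 0.006
grasp_force: 0.9
```

```bash
python3 -c "
from h import *
to()"
```

```text
t 8.87 tcp [ 0.5118 -0.0166  0.0356] yaw -6.77 tilt [ 0.  0. -1.] F [1.9 0.2 1.6] q [-14.  39. 106.  -0.  34.  82.] op 0.01
```

Emit:
move_arm([
  {"xyz": [-6, 0, 0], "roll": 0, "grip": 0},
  {"xyz": [-6, 0, 0], "roll": 0, "grip": 0},
  {"xyz": [-6, 0, 0], "roll": 0, "grip": 0},
  {"xyz": [-6, 0, 0], "roll": 0, "grip": 0},
  {"xyz": [-6, 0, 0], "roll": 0, "grip": 0},
])

```text
time_s: 9.28
position: [0.482, -0.013, 0.0356]
tcp_rot: [[0.993, -0.118, -0.0], [-0.118, -0.993, 0.0], [-0.0, -0.0, -1.0]]
force: [1.9, -0.2, 1.2]
opening: 0.005
grasp_force: 0.9
```

Emit:
move_arm([
  {"xyz": [-6, 0, 0], "roll": 0, "grip": 0},
  {"xyz": [-5, 0, 0], "roll": 0, "grip": 0},
  {"xyz": [-5, 0, 0], "roll": 0, "grip": 0},
  {"xyz": [-4, 0, 0], "roll": 0, "grip": 0},
  {"xyz": [-3, 0, 0], "roll": 0, "grip": 0},
])

```text
time_s: 9.7
position: [0.459, -0.0102, 0.0355]
tcp_rot: [[0.993, -0.118, -0.001], [-0.118, -0.993, 0.0], [-0.001, -0.0, -1.0]]
force: [2.4, 0.4, 0.3]
opening: 0.002
grasp_force: 0.8
```

Emit:
move_arm([
  {"xyz": [-3, 0, 0], "roll": 0, "grip": 0},
  {"xyz": [-3, 0, 0], "roll": 0, "grip": 0},
  {"xyz": [-2, 0, 0], "roll": 0, "grip": 0},
  {"xyz": [0, 0, 0], "roll": 0, "grip": 0},
])

```text
time_s: 10.03
position: [0.4509, -0.0093, 0.0355]
tcp_rot: [[0.993, -0.118, -0.002], [-0.118, -0.993, 0.0], [-0.002, -0.0, -1.0]]
force: [0.2, -0.4, -0.4]
opening: 0.006
grasp_force: 0.1
```

```bash
python3 -c "
from h import *
to()"
```

```text
t 10.03 tcp [ 0.4509 -0.0093  0.0355] yaw -6.76 tilt [-0.002 -0.    -1.   ] F [ 0.2 -0.4 -0.4] q [-15.  37. 115.  -0.  28.  81.] op 0.01
```

Emit:
move_arm([
  {"xyz": [-2, 0, 0], "roll": 0, "grip": 0},
  {"xyz": [-2, 0, 0], "roll": 0, "grip": 0},
  {"xyz": [-2, 0, 0], "roll": 0, "grip": 0},
  {"xyz": [0, 0, 0], "roll": 0, "grip": 0},
])

```text
time_s: 10.37
position: [0.4501, -0.0096, 0.0358]
tcp_rot: [[0.993, -0.119, 0.009], [-0.119, -0.993, -0.002], [0.009, 0.001, -1.0]]
force: [7.9, 1.3, -3.2]
opening: 0.009
grasp_force: 3.4
```

```bash
python3 -c "
from h import *
to()"
```

```text
t 10.37 tcp [ 0.4501 -0.0096  0.0358] yaw -6.83 tilt [ 0.009  0.001 -1.   ] F [ 7.9  1.3 -3.2] q [-16.  37. 116.   0.  27.  81.] op 0.01
```

The force rose against the end stop. I'll ease back to mid-well and rise straight up.

Emit:
move_arm([
  {"xyz": [8, 0, 0], "roll": 0, "grip": 0},
  {"xyz": [10, 0, 0], "roll": 0, "grip": 0},
  {"xyz": [0, 0, 0], "roll": 0, "grip": 0},
  {"xyz": [0, 0, -10], "roll": 0, "grip": 0},
  {"xyz": [0, 0, -30], "roll": 0, "grip": 0},
])

```text
time_s: 10.78
position: [0.4607, -0.0103, 0.0731]
tcp_rot: [[0.993, -0.118, -0.01], [-0.118, -0.993, 0.002], [-0.01, -0.001, -1.0]]
force: [1.2, -0.3, -0.2]
opening: 0.005
grasp_force: 0.0
```

Emit:
move_arm([
  {"xyz": [0, 0, -35], "roll": 0, "grip": 0},
  {"xyz": [0, 0, -35], "roll": 0, "grip": 0},
  {"xyz": [-20, 0, -35], "roll": 0, "grip": 0},
  {"xyz": [0, 0, 0], "roll": 0, "grip": 0},
  {"xyz": [0, 0, 0], "roll": 0, "grip": 0},
])

```text
time_s: 11.2
position: [0.4435, -0.0084, 0.1821]
tcp_rot: [[0.993, -0.118, 0.003], [-0.118, -0.993, -0.001], [0.003, 0.001, -1.0]]
force: [0.8, 0.3, -0.2]
opening: 0.007
grasp_force: 0.0
```

```bash
python3 -c "
from h import *
for c in('scene','top'):
  a,d=bot.capture(c); P=cloud(c,d).reshape(-1,3)
  if c=='scene': cv2.imwrite('pics/s3.png',cv2.resize(a[80:380,100:480,::-1],None,fx=2,fy=2))
  X=np.array([.993,-.118]);Y=np.array([.118,.993])
  for n,l in(('tea',(.5502,-.168)),('cof',(.438,-.006)),('sug',(.5838,.1142))):
    e=(P[:,:2]-l); k=(abs(e@X)<.02)&(abs(e@Y)<.05)&(P[:,2]>.052)&(P[:,2]<.068); print(c,n,k.sum(),np.round(np.median(e[k]@X),4))
  for l in('honey_mid',):
    print([(np.round(w_from_c(c,r['at']),3),round(r['conf'],2)) for r in bot.spot_in(l,c)[:2]])
to()"
```

```text
scene tea 141 0.0005
scene cof 109 -0.0007
scene sug 106 -0.0001
[(array([[ 0.533, -0.017,  0.056]]), 0.54)]
top tea 69 -0.0006
top cof 0 nan
top sug 68 -0.0007
[(array([[ 0.531, -0.016,  0.068]]), 0.41), (array([[0.303, 0.32 , 0.007]]), 0.27)]
t 11.4 tcp [ 0.4432 -0.0084  0.1791] yaw -6.78 tilt [-0.003 -0.    -1.   ] F [-0.2 -0.  -0.3] q [-16.  20. 110.  -0.  50.  81.] op 0.01
  return _methods._mean(a, axis=axis, dtype=dtype,
  ret = ret.dtype.type(ret / rcount)
```

View pics/s3.png

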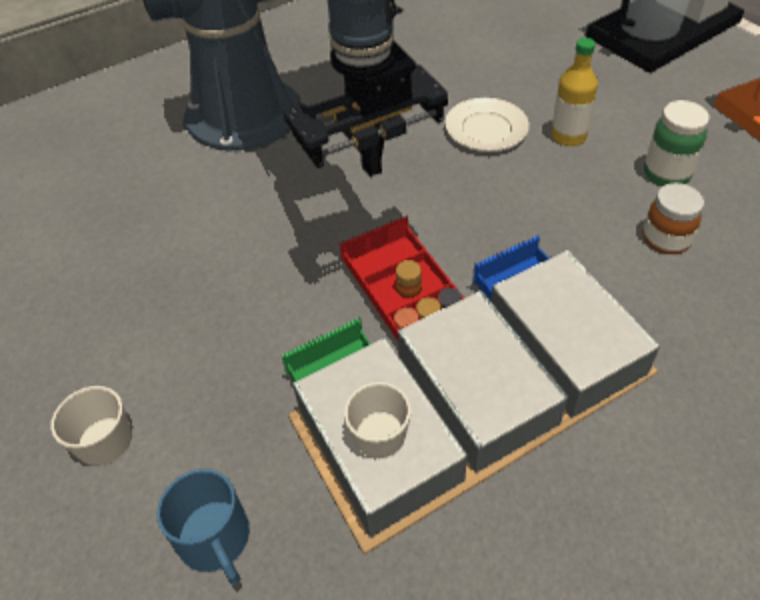

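The picture shows the red tray fully out with the honey jar upright at (408,278), blue and green home, the bystanders in place and the robot clear. The lip moved 125 mm from about 4 mm out, right against the stop, and the jar sits about 95 mm behind it.

```bash
python3 -c "
from rig import bot
print(bot.hand_in())"
```

```text
the job is handed in; nothing more can be done
None
```

I pushed the blue tray fully home and drew the red tray out to its stop with the honey jar still upright; the green tray and the bystanders stayed in place, and I handed the job in at about 11.5 s (no verdict was returned).

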